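# Dip the waste canister that is filling up

## Robot

A 6-joint arm with a two-finger parallel gripper is mounted at the origin on a cart in front of the work surface, level with it; the furniture and walls round the work are solid. World frame = base frame: x ahead of the robot, y to its left, z up, the work surface at z = 0. Lengths are in mm, angles in degrees, forces in N, time in s.
With the tool pointing down it reaches from about 300 to 850 mm from the base axis. Payload 4.2 kg.
Tool frame: the origin (TCP) lies midway between the tips of the shut fingers; the grasp point (between the pads) lies 19 mm behind it (env.grasp_offset is the distance from the TCP to the grasp point, in mm); z points along the fingers, y is the line along which they close (so a half turn about z gives the same grasp; the last joint's range is limited). The gripper opens to 91 mm and grips with 3 to 60 N. Pads are 32 mm wide; open, the fingers measure 118 mm over their backs; the gripper's body (76 mm by 178 mm) begins 60 mm behind the grasp point.
Start: joints at [64.802, 18.312, 89.639, -0, 72.044, -1.146], TCP at [234.361, 525.089, 213.976] pointing down, gripper open.
Joint ranges: [-177.97, 177.97], [-48.28, 115.42], [12.27, 149.76], [-77.06, 257.06], [2.81, 150.46], [-146.56, 146.56]. Speed limits (degrees/s): [147.25, 147.25, 180, 180, 180, 180].

## Interface

Orientations are given as [roll, pitch, yaw] about the fixed x, y, z axes, in that order (R = Rz(yaw) Ry(pitch) Rx(roll)).
In Python, from workcell import env, optics gives the robot as it stands. The module is installed in compiled form; this text tells all that it offers.
- The arm moves only by the tool send_rows, never from a script. Its argument "targets" is a list that holds one entry, the list of rows, each a list of 7 numbers: the turn, a rotation vector about the world's x, y, z scaled (see below), then the shift along the world's x, y, z scaled (see below), then the closure, from -1 (fully open) to 1 (shut). In form: [[[rx, ry, rz, x, y, z, gripper], ...]]. A call has 1 to 12 rows; each row shifts and turns the commanded pose from where the row before left it; what a row does not reach is not made up. The controller multiplies each number of a shift by 0.2 m and each number of a turn by pi/2 rad. A row lasts 1/10 s, in which the tool goes at most 50 mm and 8.59 degrees, less where a joint would pass 70% of its speed; a pose out of reach is approached as far as the arm can. A call with a number of a shift or a turn outside -1 to 1 is refused whole. A call with a gripper value outside its range is refused whole. The fingers move at their own pace and stop on an object; "grip_force" is the grip in N (left out, the last holds). Time passes only in rows, so rows that do not move let the fingers close. It gives the time, the measured TCP pose, the force, the opening and the grip force at its end, in the units of the state.
- env.state(): the state, without advancing time (a new reading comes with each control period).
- optics.grab_frame(name): name is "scene" or "side" or "wrist"; returns (picture, depth): 400x640x3 uint8, red, green, blue; 400x640 float32, mm along the optical axis (not along the pixel's ray), 0 where there is no reading.
- optics.camera_info(name): a dict with "camera_matrix" (3x3 intrinsics, pixels), "k1" (the pictures are not rectified: a ray, as slopes to the right and down, at radius r is drawn at 1 + k1 r^2 times it, then the intrinsics apply), "R" (3x3) and "t" (3): a world point X has camera coordinates R X + t; the wrist camera has in their place "mount" (4x4, takes a point from camera to tool coordinates, whose origin is the TCP and whose axes are the flange's). Camera axes: x right, y down, z forward; pixel columns grow to the right and rows downward; lengths in mm; the calibration is good to about 2 mm. A picture is of the moment at which its call begins: read the wrist's pose just before it. camera_info takes no time and is no camera call.
- env.job_done(): hands the job in; it is judged then, once.
Trained networks look in the newest picture that a camera, given by its name, has taken for a name from the list of things; names that differ only in an ending like _2 or _b are one class to them, and where a whole thing is asked for, a point or a joint stands for the part that bears it (a point fixed in the world has none). Each returns a list of dicts, best first, with "conf" (0 to 1); they miss things now and then, are a little off and sometimes report something else, mostly with a low value. They report only what shows in the picture. A call takes as long as a camera call. They do not tell look-alikes from the thing itself.
- optics.silhouettes(camera, name): "mask" (400x640 bool, what is visible of it) and "at" ([column, row] in pixels, amid what is visible of it).
- optics.place_of(camera, name): "at" ([column, row] in pixels: a listed point, or the origin of a listed thing).
The state is a dict: "time_s": time; "qpos": joint angles; "qvel": joint speeds; "effort": joint torques, N m; "ee_pos": TCP position; "ee_rot": TCP orientation; "force": force on the tool from outside, world axes, zero at the start; "torque": the same for the moment, N m; "gripper_width": finger opening in mm; "gripper_force": force on a finger pad.
Only numpy, scipy, OpenCV 4.12 (cv2) and the standard library are available. Lean on these libraries where they do the work, as an engineer would, in place of code of your own. Each camera call takes 0.05 s, during which the arm holds its last target. There are 200 camera calls.

## Task

Only the waste canister whose float pin stands up has to be gauged: take the gauge rod from its cradle, push it into the sloping guide tube of that canister until its collar sits on the tube's rim, then draw it right out again. Finish with the rod still held in the gripper, level and still, its tip about 15 cm above the drip dish so that it can be read; do not put it down or let go. Do not put the rod into the other canister's tube, and leave the dish and the other loose things on the worktop where they are.

Things in the scene. Friction and masses are not known exactly. Their poses are not given: they have to be found in the camera images.
- gauge_rod: Loose gauge rod (about 90 g): black square handle 16 x 16 x 80 mm; at its front end a steel collar, 26 mm across, 6 mm thick; then a straight steel rod, 8 mm thick, 100 mm long. Origin in the middle of the handle, x along the axis to the tip (collar face at x = 46 mm, tip at 146 mm, centre of mass at 15 mm). It lies level in its cradle, axis 58 mm above the worktop; grasp it across the handle from above.
- rod_collar (a point): Centre of the front (tip-side) face of the rod's collar, the face that comes to rest on the tube's rim.
- rod_tip (a point): The end of the gauge rod.
- cradle: Fixed aluminium cradle: base plate 180 x 56 x 8 mm with two notched posts that carry the rod under the rear end of its handle (30 to 40 mm behind the handle's middle; notch 22 mm wide) and under the rod (113 mm ahead of it; notch 20 mm wide). The posts' cheeks reach 65 mm above the worktop. Origin on the worktop below the middle of the handle, x towards the rod's tip.
- canister_1: One of two identical closed white canisters, 140 mm deep (its x) x 90 mm wide (its y) x 120 mm high, fixed to the worktop. Origin at the centre of its underside, z up; its front (-x of its own frame, roughly towards the robot) carries a sloping guide tube. On top are a low round screw cap (14 mm high) and a small boss with a float pin, the pin 20 mm towards the back and 26 mm to the +y side of the centre.
- canister_2: One of two identical closed white canisters, 140 mm deep (its x) x 90 mm wide (its y) x 120 mm high, fixed to the worktop. Origin at the centre of its underside, z up; its front (-x of its own frame, roughly towards the robot) carries a sloping guide tube. On top are a low round screw cap (14 mm high) and a small boss with a float pin, the pin 20 mm towards the back and 26 mm to the +y side of the centre.
- guide_tube_1: Sloping plain grey guide tube on the front of canister_1: outside diameter 24 mm, bore 14 mm, straight, 100 mm free depth or more. Origin at the centre of its open mouth (107 mm in front of the canister's centre, 111 mm above the worktop), z points out of the mouth along the tube's axis: towards the front and 35 degrees (0.61 rad) above the horizontal. A rod is pushed in along -z.
- guide_tube_2: Sloping plain grey guide tube on the front of canister_2: outside diameter 24 mm, bore 14 mm, straight, 100 mm free depth or more. Origin at the centre of its open mouth (107 mm in front of the canister's centre, 111 mm above the worktop), z points out of the mouth along the tube's axis: towards the front and 35 degrees (0.61 rad) above the horizontal. A rod is pushed in along -z.
- float_pin_up: The float pin that stands up: a plain grey stem 8 mm thick with a flat round head of 16 mm, 40 mm tall, on the top of one of the canisters (which one differs from start to start; it is at most 35 mm sideways from that canister's centre). It marks the canister to be gauged. Origin at the pin's foot, 126 mm above the worktop. Not to be handled.
- float_pin_down: The same pin on the other canister, sunk: only 9 mm show. Origin at its foot, 126 mm above the worktop.
- drip_dish: Loose shallow round white dish, 60 mm across and 14 mm high, origin at the centre of its underside. Not to be moved.
- strip_tube: Bystander: upright white test-strip tube, 126 mm high, about 50 mm across; origin at its underside.
- specimen_cup: Bystander: lidded specimen cup, 62 mm across, 72 mm high; origin at its underside.
- marker: Bystander: marker pen lying on the worktop, 134 x 19 x 21 mm; origin at its underside.
Things that resemble listed ones, but are neither listed nor needed, are in the scene too. Leave any purple look-alike of the cradle alone.

How it is judged (in metres and radians):
On the way:
1. the rod is in the guide tube of the canister whose float pin stands up, collar on the rim (((horizontal distance between float_pin_up and canister_1 below 0.06 m and z of rod_collar in the frame of guide_tube_1 below 0.003 m and z of rod_tip in the frame of guide_tube_1 below -0.09 m and x of rod_collar in the frame of guide_tube_1 between -0.005 and 0.005 m and y of rod_collar in the frame of guide_tube_1 between -0.005 and 0.005 m and angle between the x axis of gauge_rod and the z axis of guide_tube_1, either way round below 0.1 rad) or (horizontal distance between float_pin_up and canister_2 below 0.06 m and z of rod_collar in the frame of guide_tube_2 below 0.003 m and z of rod_tip in the frame of guide_tube_2 below -0.09 m and x of rod_collar in the frame of guide_tube_2 between -0.005 and 0.005 m and y of rod_collar in the frame of guide_tube_2 between -0.005 and 0.005 m and angle between the x axis of gauge_rod and the z axis of guide_tube_2, either way round below 0.1 rad))), for 0.2 s.
At the end, for the whole second after the job is handed in: The gripper still holds the rod, at rest and carried by nothing else; its axis is within 0.12 rad of level, its tip within 35 mm horizontally of the dish's centre and 100 to 200 mm above the worktop (angle between gauge_rod's own x axis and vertical between 1.4508 and 1.6908 rad and horizontal distance between rod_tip and drip_dish below 0.035 m and height (world z) of rod_tip between 0.1 and 0.2 m and contact force between the fingers and gauge_rod above 2 N and contact force between gauge_rod and cradle below 0.1 N and contact force between gauge_rod and canister_1 below 0.1 N and contact force between gauge_rod and canister_2 below 0.1 N and contact force between gauge_rod and drip_dish below 0.1 N and linear speed of gauge_rod below 0.03 m/s and angular speed of gauge_rod below 0.15 rad/s); the arm keeps its last pose, push and grip.
It fails at once if the rod is put into the tube of the canister whose pin is down ((horizontal distance between float_pin_up and canister_1 below 0.06 m and (z of rod_tip in the frame of guide_tube_2 between -0.13 and -0.015 m and x of rod_tip in the frame of guide_tube_2 between -0.011 and 0.011 m and y of rod_tip in the frame of guide_tube_2 between -0.011 and 0.011 m)) or (horizontal distance between float_pin_up and canister_2 below 0.06 m and (z of rod_tip in the frame of guide_tube_1 between -0.13 and -0.015 m and x of rod_tip in the frame of guide_tube_1 between -0.011 and 0.011 m and y of rod_tip in the frame of guide_tube_1 between -0.011 and 0.011 m))).
It fails at once if the drip dish is moved by more than 20 mm (distance of drip_dish from where it was at the start of the episode above 0.02 m).
It fails at once if the strip tube, specimen cup or marker is moved by more than 25 mm (distance of any of strip_tube, specimen_cup, marker from where it was at the start of the episode above 0.025 m).
It also fails if it takes over 48 s, if anything falls off the work surface, if the arm or the gripper's body presses on something with over 40 N, if the wrist force passes 120 N, or if a joint passes its speed limit or range.

## Working session

There is one attempt and no reset: what is moved stays moved. The work goes in short steps, Python scripts to look and compute and a tool call to move; the robot and the scene stay as the last step left them, time stands still between calls to the robot, and variables do not carry over. Pictures are saved under pics/ and viewed, at most 10 in all, crops included, and the job is handed in when it is done.

Besides the shell and the picture viewer there is one more tool, called after ">>>" in YAML: its name, and indented under it one key for each argument. send_rows: Moves the arm, as the interface text tells. Its arguments: {"type":"object","properties":{"targets":{"type":"array"},"grip_force":{"type":"number"}},"required":["targets"]}

```bash
mkdir -p pics; cat > h.py <<'E'
import numpy as np, cv2
from scipy.spatial.transform import Rotation as Ro
from workcell import env, optics
def cam(name,st=None):
    c=optics.camera_info(name); K=np.array(c["camera_matrix"])
    if name=="wrist":
        st=st or env.state(); M=np.array(c["mount"])
        Rt=Ro.from_euler('xyz',st["ee_rot"],degrees=True).as_matrix()
        A=Rt@M[:3,:3]; o=Rt@M[:3,3]+np.array(st["ee_pos"])
    else:
        A=np.array(c["R"]).T; o=-A@np.array(c["t"])
    return K,c["k1"],A,o
def rays(C,uv):
    K,k1,A,o=C; uv=np.atleast_2d(uv).astype(float)
    p=np.c_[(uv[:,0]-K[0,2])/K[0,0],(uv[:,1]-K[1,2])/K[1,1]]; q=p.copy()
    for _ in range(20): q=p/(1+k1*(q**2).sum(1,keepdims=True))
    return np.c_[q,np.ones(len(q))]
def at_depth(C,uv,d):
    return (rays(C,uv)*np.reshape(d,(-1,1)))@C[2].T+C[3]
def at_z(C,uv,z):
    r=rays(C,uv)@C[2].T; return C[3]+r*((z-C[3][2])/r[:,2:3])
def proj(C,X):
    K,k1,A,o=C; c=(np.atleast_2d(X)-o)@A; q=c[:,:2]/c[:,2:]; q=q*(1+k1*(q**2).sum(1,keepdims=True))
    return np.c_[q[:,0]*K[0,0]+K[0,2],q[:,1]*K[1,1]+K[1,2]]
def save(n,im): cv2.imwrite("pics/"+n,im[:,:,::-1])
E
python3 - <<'E'
from h import *
im={}
for n in("scene","side"):
    p,d=optics.grab_frame(n); np.save(n+"_d",d); im[n]=p; save(n+"0.png",p); C=cam(n); print(n,C[3].round())
    for t,z in(("gauge_rod",58),("rod_tip",58),("rod_collar",58),("cradle",0),("canister_1",0),("guide_tube_1",111),("float_pin_up",126),("float_pin_down",126),("drip_dish",0),("strip_tube",0),("specimen_cup",0),("marker",0)):
        for r in optics.place_of(n,t): print(t,round(r["conf"],2),np.round(r["at"]),at_z(C,r["at"],z)[0].round())
s=env.state();print(s["ee_pos"],s["ee_rot"],s["time_s"],s["gripper_width"])
E
```

```text
scene [  21. 1216.  578.]
gauge_rod 0.57 [377. 187.] [374. 261.  58.]
rod_tip 0.67 [362. 210.] [357. 403.  58.]
rod_collar 0.61 [374. 195.] [362. 315.  58.]
rod_collar 0.6 [360. 209.] [364. 402.  58.]
cradle 0.85 [302. 292.] [363. 685.   0.]
cradle 0.77 [373. 204.] [381. 261.   0.]
cradle 0.53 [274. 193.] [671. 358.   0.]
canister_1 0.9 [298. 226.] [508. 476.  -0.]
canister_1 0.76 [310. 185.] [603. 253.   0.]
guide_tube_1 0.53 [342. 162.] [488. 261. 111.]
guide_tube_1 0.5 [340. 190.] [411. 424. 111.]
guide_tube_1 0.22 [373. 202.] [317. 439. 111.]
float_pin_up 0.46 [293. 187.] [507. 494. 126.]
drip_dish 0.71 [348. 246.] [355. 488.   0.]
drip_dish 0.57 [343. 160.] [606.  18.   0.]
strip_tube 0.67 [297. 251.] [450. 570.   0.]
specimen_cup 0.53 [274. 196.] [661. 369.   0.]
marker 0.67 [417. 226.] [232. 313.   0.]
side [ 495. 1176.  748.]
gauge_rod 0.86 [337. 158.] [378. 257.  58.]
gauge_rod 0.19 [347. 196.] [369. 398.  58.]
rod_tip 0.71 [344. 197.] [376. 403.  58.]
rod_collar 0.66 [341. 171.] [373. 308.  58.]
rod_collar 0.55 [288. 239.] [503. 523.  58.]
cradle 0.65 [333. 173.] [384. 243.   0.]
cradle 0.64 [361. 323.] [372. 693.   0.]
canister_1 0.96 [287. 238.] [506. 468.   0.]
canister_1 0.63 [249. 177.] [599. 249.   0.]
guide_tube_1 0.72 [342. 171.] [381. 375. 111.]
guide_tube_1 0.49 [327. 180.] [416. 406. 111.]
guide_tube_1 0.47 [292. 140.] [487. 248. 111.]
float_pin_up 0.46 [283. 208.] [511. 505. 126.]
float_pin_down 0.48 [234. 141.] [624. 268. 126.]
drip_dish 0.81 [356. 239.] [355. 478.   0.]
drip_dish 0.62 [336. 177.] [377. 259.   0.]
drip_dish 0.54 [294. 141.] [480.  94.   0.]
strip_tube 0.61 [318. 274.] [444. 571.   0.]
specimen_cup 0.7 [227. 210.] [646. 370.   0.]
[234.38005434 525.08362749 213.97920715] [1.79993862e+02 1.62551435e-03 1.55946737e+02] 1.3 91.36136082440436
```

```bash
python3 - <<'E'
import cv2
a=cv2.imread("pics/side0.png"); cv2.imwrite("pics/s1.png",cv2.resize(a[110:350,180:500],(800,600),interpolation=cv2.INTER_CUBIC))
a=cv2.imread("pics/scene0.png"); cv2.imwrite("pics/s2.png",cv2.resize(a[120:330,210:490],(800,600),interpolation=cv2.INTER_CUBIC))
E
```

```text
(no output)
```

View pics/s1.png

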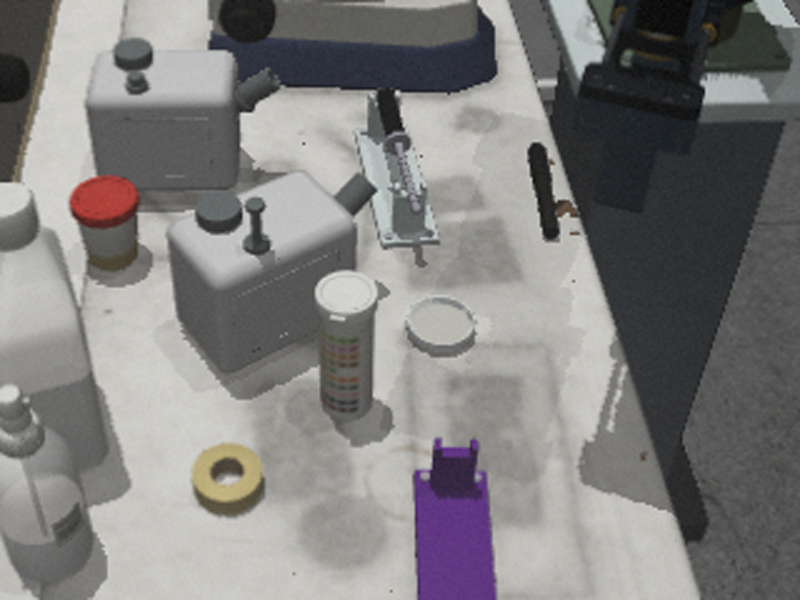

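View pics/s2.png

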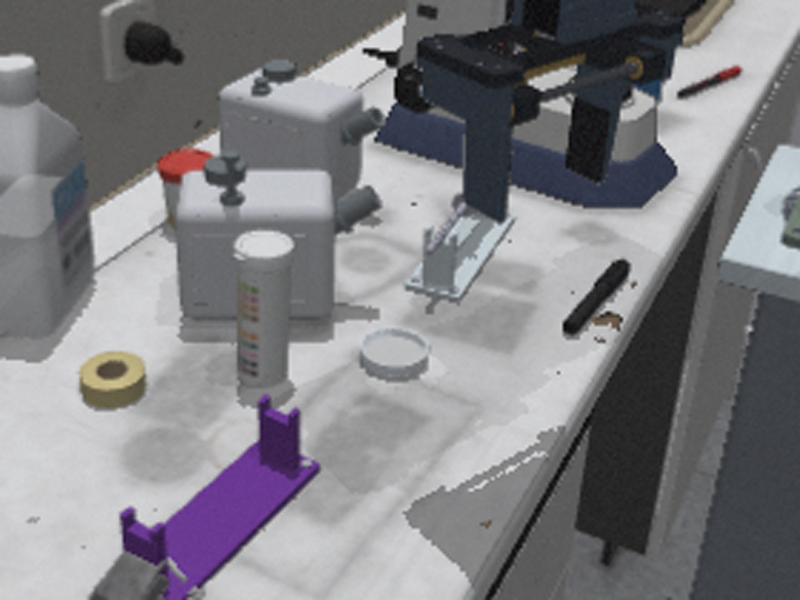

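The standing pin is on the nearer canister (side crop about (257,215)): centre about (507,472), mouth about (413,410), yaw about 32°. The dish is at crop (441,325), the cradle with the rod at (400,160), and the purple look-alike at (455,520). I'll move above the rod for a close look.

>>> send_rows:
  targets:
    - [[0,0,-0.069,0.07,-0.127,0.02,-1],[0,0,-0.069,0.07,-0.127,0.02,-1],[0,0,-0.069,0.07,-0.127,0.02,-1],[0,0,-0.069,0.07,-0.127,0.02,-1],[0,0,-0.069,0.07,-0.127,0.02,-1],[0,0,-0.069,0.07,-0.127,0.02,-1],[0,0,-0.069,0.07,-0.127,0.02,-1],[0,0,-0.069,0.07,-0.127,0.02,-1],[0,0,-0.069,0.07,-0.127,0.02,-1],[0,0,-0.069,0.07,-0.127,0.02,-1],[0,0,0,0,0,0,-1],[0,0,0,0,0,0,-1]]

```text
time_s: 2.5
ee_pos: [374.4, 271.0, 254.1]
ee_rot: [180.0, -0.0, 93.8]
force: [-0.2, 0.6, 0.3]
gripper_width: 91.4
gripper_force: 0.0
```

```bash
python3 - <<'E'
from h import *
s=env.state();print(np.round(s["ee_pos"],1),np.round(s["ee_rot"],1),s["time_s"],np.round(s["qpos"]))
C=cam("wrist",s);p,d=optics.grab_frame("wrist");np.save("w1",d);save("w1.png",p);print(C[3],C[2][:,2])
for t,z in(("gauge_rod",58),("rod_tip",58),("rod_collar",58),("cradle",0),("guide_tube_1",111),("drip_dish",0)):
    for r in optics.place_of("wrist",t): print(t,round(r["conf"],2),np.round(r["at"]),at_z(C,r["at"],z)[0].round(1))
E
```

```text
[374.4 271.  254.1] [180.   -0.   93.8] 2.5 [34.  7. 99.  0. 74. 31.]
[368.63304818 353.42919956 425.68389414] [ 0.01897615 -0.28331443 -0.95883932]
gauge_rod 0.86 [316. 196.] [375.4 248.1  58. ]
gauge_rod 0.43 [322.  55.] [370.9 397.2  58. ]
rod_collar 0.63 [320. 154.] [375.8 296.   58. ]
cradle 0.89 [318. 181.] [376.6 251.4   0. ]
guide_tube_1 0.95 [436. 214.] [493.7 252.4 111. ]
guide_tube_1 0.88 [375.  28.] [414.4 415.4 111. ]
```

View pics/w1.png

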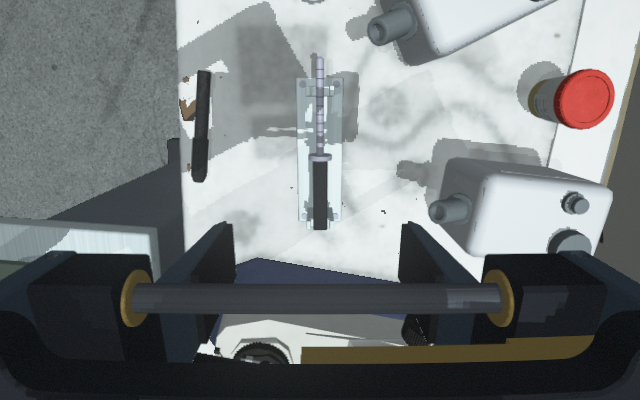

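The wrist picture shows the rod upright at column 320, with the tip at row 55, collar at about 157 and handle end at 230. The tall-pin canister's mouth is near (375,28) and the other canister is at right. Now I'll fit the axis.

```bash
python3 - <<'E'
from h import *
s=env.state();C=cam("wrist",s);p,d=optics.grab_frame("wrist")
for u in [(320,56),(319,157),(320,163),(320,229),(320,197)]: print(u,at_z(C,u,60)[0].round(1),at_z(C,u,66)[0].round(1), d[u[1],u[0]] and at_depth(C,u,d[u[1],u[0]])[0].round(1))
g=cv2.cvtColor(p,cv2.COLOR_RGB2GRAY)
for r in (60,80,100,120,145,156,170,190,210,225): print(r,g[r,306:334])
E
```

```text
(320, 56) [368.4 396.   60. ] [368.4 395.3  66. ] [368.4 402.8   0.5]
(319, 157) [374.7 293.2  60. ] [374.5 294.2  66. ] [374.4 295.1  71.4]
(320, 163) [376.2 286.7  60. ] [376.1 287.8  66. ] [376.1 287.9  66.5]
(320, 229) [381.7 209.6  60. ] [381.5 211.9  66. ] [381.5 212.1  66.5]
(320, 197) [379.  248.1  60. ] [378.8 249.8  66. ] [378.7 250.3  67.7]
60 [190 190 189 188 188 187 145 127 128 130 114 137 168 186 202 192 181 161
 156 196 205 209 204 206 206 213 216 228]
80 [167 167 169 168 171 172 171 170 169 171 152 146 168 187 210 198 183 163
 139 165 154 151 145 144 149 147 149 166]
100 [164 167 168 169 171 171 170 169 169 171 153 118 120 129 136 131 122 115
 155 232 237 233 166 144 148 147 150 164]
120 [181 223 232 205 190 191 163 150 150 152 135 132 154 170 199 189 173 154
 194 232 238 175 145 145 148 148 151 150]
145 [177 149 151 152 151 151 151 153 151 153 132 129 155 174 202 190 173 129
 128 218 231 233 232 234 234 235 235 237]
156 [235 233 212 135 111 117 113 106  97  99  95  93  93  94  95  95  95  94
  94  99 109 124 125 123 136 133 193 234]
170 [235 234 177 152 150 152 154  96  63  65  66  66  65  66  68  66  66  67
  66  69  65  58 222 236 236 236 236 238]
190 [235 235 235 177 148 147 151  97  63  64  64  67  66  68  66  67  66  66
  70  68  65  87 225 235 234 234 237 238]
210 [150 140 119 112 112 113 111  86  64  66  65  66  65  66  66  66  65  66
  68  65  66  65 103 109 111 110 144 229]
225 [188 221 231 235 226 208 227 166  82  64  64  65  65  66  66  65  66  64
  66  67  62 124 220 211 203 226 233 236]
```

>>> send_rows:
  targets:
    - [[0,0,0.003,0.021,-0.105,0,-1],[0,0,0,0,0,-0.15,-1],[0,0,0,0,0,-0.15,-1],[0,0,0,0,0,-0.15,-1],[0,0,0,0,0,-0.15,-1],[0,0,0,0,0,-0.15,-1],[0,0,0,0,0,-0.1,-1],[0,0,0,0,0,-0.1,-1],[0,0,0,0,0,-0.075,-1],[0,0,0,0,0,-0.05,-1],[0,0,0,0,0,0,-1]]

```text
time_s: 4.0
ee_pos: [377.8, 249.8, 38.0]
ee_rot: [-179.9, 0.1, 94.1]
force: [-0.2, 0.5, 0.8]
gripper_width: 91.3
gripper_force: 0.0
```

>>> send_rows:
  targets:
    - [[0,0,0,0,0,0,1],[0,0,0,0,0,0,1],[0,0,0,0,0,0,1],[0,0,0,0,0,0,1],[0,0,0,0,0,0,1],[0,0,0,0,0,0,1],[0,0,0,0,0,0,1],[0,0,0,0,0,0,1],[0,0,0,0,0,0,1],[0,0,0,0,0,0,1],[0,0,0,0,0,0,1],[0,0,0,0,0,0,1]]
  grip_force: 30

```text
time_s: 5.2
ee_pos: [378.6, 250.1, 39.0]
ee_rot: [180.0, -0.0, 94.1]
force: [-0.1, -0.0, 0.6]
gripper_width: 16.2
gripper_force: 30.0
```

>>> send_rows:
  targets:
    - [[0,0,0,0,0,0.05,1],[0,0,0,0,0,0.1,1],[0,0,0,0,0,0.15,1],[0,0,0,0,0,0.15,1],[0,0,0,0,0,0.15,1],[0,0,0,0,0,0.15,1],[0,0,0,0,0,0.1,1],[0,0,0,0,0,0.1,1],[0,0,0,0,0,0,1]]

```text
time_s: 6.1
ee_pos: [379.8, 250.9, 232.0]
ee_rot: [179.7, -0.2, 94.1]
force: [0.7, -0.3, -1.6]
gripper_width: 16.0
gripper_force: 30.0
```

>>> send_rows:
  targets:
    - [[0,0,-0.069,-0.025,0.055,0,1],[0,0,-0.069,-0.025,0.055,0,1],[0,0,-0.069,-0.025,0.055,0,1],[0,0,-0.069,-0.025,0.055,0,1],[0,0,-0.069,-0.025,0.055,0,1],[0,0,-0.069,-0.025,0.055,0,1],[0,0,-0.069,-0.025,0.055,0,1],[0,0,-0.069,-0.025,0.055,0,1],[0,0,-0.069,-0.025,0.055,0,1],[0,0,-0.069,-0.025,0.055,0,1],[0,0,0,0,0,0,1],[0,0,0,0,0,0,1]]

```text
time_s: 7.3
ee_pos: [328.2, 359.5, 228.2]
ee_rot: [179.9, 0.1, 32.2]
force: [0.4, -0.5, -1.7]
gripper_width: 15.8
gripper_force: 30.0
```

```bash
python3 - <<'E'
from h import *
s=env.state();print(np.round(s["ee_pos"],1),np.round(s["ee_rot"],1),s["time_s"],np.round(s["qpos"]),s["gripper_width"])
C=cam("wrist",s);p,d=optics.grab_frame("wrist");np.save("w2",d);save("w2.png",p)
for t,z in(("gauge_rod",210),("rod_tip",248),("rod_collar",248),("guide_tube_1",111),("float_pin_up",126),("canister_1",0),("drip_dish",0)):
    for r in optics.place_of("wrist",t): print(t,round(r["conf"],2),np.round(r["at"],1),at_z(C,r["at"],z)[0].round(1))
E
```

```text
[328.2 359.5 228.2] [1.799e+02 1.000e-01 3.220e+01] 7.3 [ 46.  10.  99.  -0.  71. 104.] 15.82656520560756
gauge_rod 0.82 [316.7 271.1] [308.3 349.2 210. ]
rod_collar 0.64 [315.1 183.3] [363.8 385.1 248. ]
rod_collar 0.37 [535.2  15.8] [473.9 345.8 248. ]
guide_tube_1 0.9 [531.  99.] [493.1 252.8 111. ]
guide_tube_1 0.62 [323.4  70. ] [417.7 411.6 111. ]
canister_1 0.61 [535.3  15.4] [601.5 249.3   0. ]
drip_dish 0.58 [237.2  87.3] [358.7 486.9   0. ]
```

View pics/w2.png

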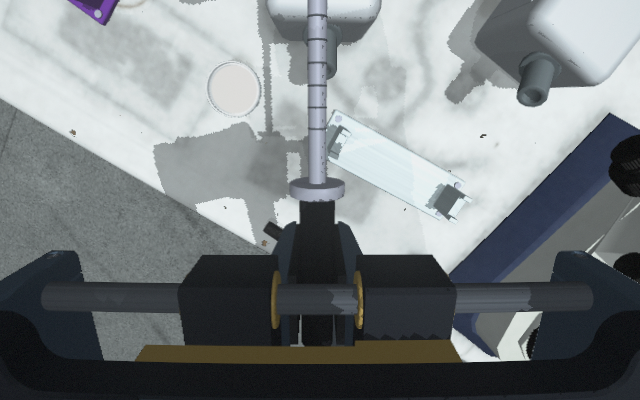

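The wrist view shows the rod firmly held (collar at (316,188)), the dish at (234,89), and the target tube hidden behind the rod near (325,60). I'll sidestep to see the mouth.

>>> send_rows:
  targets:
    - [[0,0,0,0,0.1,0,1],[0,0,0,0,0.1,0,1],[0,0,0,0,0.1,0,1],[0,0,0,0,0,0,1],[0,0,0,0,0,0,1],[0,0,0,0,0,0,1]]

```text
time_s: 8.3
ee_pos: [328.5, 419.2, 228.9]
ee_rot: [180.0, 0.0, 32.0]
force: [0.7, -0.0, -0.9]
gripper_width: 15.6
gripper_force: 30.0
```

```bash
python3 - <<'E'
from h import *
s=env.state();print(np.round(s["ee_pos"],1),np.round(s["ee_rot"],1),s["time_s"])
C=cam("wrist",s);p,d=optics.grab_frame("wrist");np.save("w3",d);np.save("w3p",p)
for t,z in(("rod_collar",248),("guide_tube_1",111),("float_pin_up",126),("drip_dish",0)):
    for r in optics.place_of("wrist",t): print(t,round(r["conf"],2),np.round(r["at"],1),at_z(C,r["at"],z)[0].round(1))
for r in optics.silhouettes("wrist","guide_tube_1"):
    m=r["mask"]; ys,xs=np.nonzero(m); print(r["conf"],r["at"],xs.min(),xs.max(),ys.min(),ys.max())
    P=at_depth(C,np.c_[xs,ys],d[ys,xs]); print(P.min(0).round(),P.max(0).round())
u=at_z(C,(380,100),111)
q=proj(C,[[415,413,111]])[0].astype(int);print(q)
x0=max(q[0]-80,0);y0=max(q[1]-60,0);save("w3c.png",cv2.resize(p[y0:y0+120,x0:x0+160],(800,600),interpolation=cv2.INTER_CUBIC));print(x0,y0)
E
```

```text
[328.5 419.2 228.9] [180.   0.  32.] 8.3
rod_collar 0.85 [316.3 181.2] [365.1 444.6 248. ]
guide_tube_1 0.78 [579.1 138. ] [492.7 252.4 111. ]
guide_tube_1 0.64 [379.2 111.9] [415.1 414.1 111. ]
float_pin_up 0.33 [316.5 185.7] [336.8 426.8 126. ]
drip_dish 0.85 [281.4 118.9] [355.6 486.3   0. ]
0.81 [378.1, 90.4] 362 399 67 119
[396. 403.  84.] [453. 464. 400.]
0.75 [583.2, 116.4] 564 606 91 143
[396. 239.  78.] [531. 464. 400.]
[380 112]
300 52
```

View pics/w3c.png

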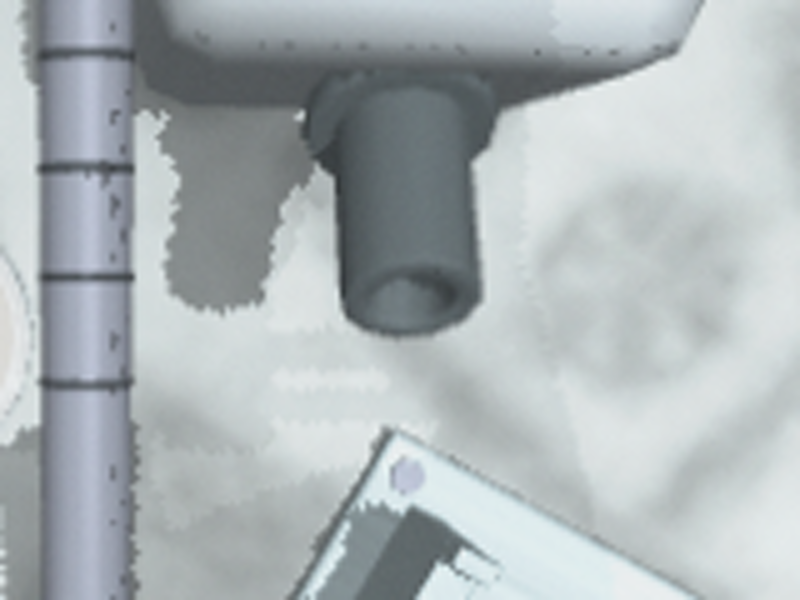

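```bash
cat > fit.py <<'E'
from h import *
from scipy.optimize import least_squares
def axis_pts(C,P,r,x0,tilt=None,z0=None):
    # line through (x0,y0) ; dir from yaw,tilt ; distance r
    def f(v):
        x,y,z,yaw,t=v; D=np.array([np.cos(t)*np.cos(yaw),np.cos(t)*np.sin(yaw),np.sin(t)])
        w=np.cross(P-np.array([x,y,z]),D); return np.r_[np.linalg.norm(w,axis=1)-r]
    return f
E
python3 - <<'E'
from fit import *
s=env.state();C=cam("wrist",s);d=np.load("w3.npy");p=np.load("w3p.npy")
# tube: region pixels
ys,xs=np.mgrid[70:125,355:405]; xs=xs.ravel();ys=ys.ravel()
P=at_depth(C,np.c_[xs,ys],d[ys,xs])
M0=at_z(C,(382,111.6),111)[0]; print("mouth px",M0.round(1))
def dirv(yaw,t): return np.array([np.cos(t)*np.cos(yaw),np.cos(t)*np.sin(yaw),np.sin(t)])
def fit(P,r,M,yaw,t,fixed_t,lo,hi,axisz):
    # params: lateral offset, height offset, yaw,(tilt)
    for k in range(6):
        D=dirv(yaw,t); L=np.array([-np.sin(yaw),np.cos(yaw),0]); N=np.cross(D,L)
        q=P-M; a=q@D; rad=np.linalg.norm(np.cross(q,D),axis=1)
        sel=(a>lo)&(a<hi)&(abs(rad-r)<(5 if k<2 else 2)); Q=P[sel]
        def f(v):
            D2=dirv(yaw+v[2],t+(0 if fixed_t else v[3])); return np.linalg.norm(np.cross(Q-(M+v[0]*L+v[1]*N),D2),axis=1)-r
        o=least_squares(f,np.zeros(4),loss="soft_l1",f_scale=.5)
        v=o.x; M=M+v[0]*L+v[1]*N; yaw+=v[2]; t+=0 if fixed_t else v[3]
    return M,np.degrees(yaw),np.degrees(t),sel.sum(),np.sqrt(np.mean(o.fun**2))
for ft in(True,False):
    print("tube",ft,fit(P,12,M0,np.radians(212),np.radians(35),ft,-42,-2,0))
    Mt=fit(P,12,M0,np.radians(212),np.radians(35),ft,-42,-2,0); D=dirv(*np.radians(Mt[1:3])); print("at z111",(Mt[0]+D*(111-Mt[0][2])/D[2]).round(1))
ys,xs=np.mgrid[40:175,300:335]; xs=xs.ravel();ys=ys.ravel()
P2=at_depth(C,np.c_[xs,ys],d[ys,xs])
T=np.array(s["ee_pos"]); R=Ro.from_euler('xyz',s["ee_rot"],degrees=True).as_matrix()
G=T-19*R[:,2]
print("rod",fit(P2,4,G,np.radians(32),0,False,52,140,0),G.round(1))
# collar via mask & handle top
for u in [(317,r) for r in range(184,204,2)]: print(u[1],((at_depth(C,u,d[u[1],u[0]])[0]-G)@R).round(1),p[u[1],u[0]])
E
```

```text
mouth px [416.8 412.8 111. ]
tube True (array([416.96623148, 412.98891575, 111.29967267]), np.float64(211.01227583387475), np.float64(35.0), np.int64(958), np.float64(0.5877840807359649))
at z111 [417.3 413.2 111. ]
tube False (array([416.81766761, 412.98349316, 111.11414724]), np.float64(210.71489181799566), np.float64(34.25282040745024), np.int64(962), np.float64(0.584612252634209))
at z111 [417.  413.1 111. ]
rod (array([327.60135064, 421.38787478, 248.83984398]), np.float64(32.03673429954774), np.float64(0.05253698776897088), np.int64(2355), np.float64(0.5263793339123058)) [328.6 419.7 248.1]
184 [44.4 -1.8 -4.7] [ 88  94 100]
186 [ 44.8  -1.8 -10.1] [84 88 94]
188 [ 44.7  -1.8 -13. ] [84 87 95]
190 [ 43.8  -1.8 -12.9] [172 180 196]
192 [ 42.9  -1.8 -12.9] [174 181 197]
194 [ 42.3  -1.8 -14.1] [171 177 193]
196 [ 41.2  -1.8 -13.2] [170 176 191]
198 [ 40.3  -1.8 -13.1] [166 172 187]
200 [ 39.4  -1.8 -13.2] [153 158 172]
202 [37.  -1.8 -8.2] [47 51 51]
```

>>> send_rows:
  targets:
    - [[0,0,0,-0.036,-0.072,0,1],[0,0,-0.011,-0.036,-0.072,0,1],[0,0,0,-0.036,-0.072,0,1],[0,0,0,-0.036,-0.072,0,1],[0,0,0,-0.036,-0.072,0,1],[0,0,0,-0.036,-0.072,0,1],[0,0,0,0,0,0,1]]

```text
time_s: 9.3
ee_pos: [284.4, 332.0, 229.2]
ee_rot: [180.0, 0.0, 31.0]
force: [0.3, 0.8, -1.3]
gripper_width: 16.2
gripper_force: 30.0
```

>>> send_rows:
  targets:
    - [[-0.0286,0.0476,0,0,0,-0.024,1],[-0.0286,0.0476,0,0,0,-0.024,1],[-0.0286,0.0476,0,0,0,-0.024,1],[-0.0286,0.0476,0,0,0,-0.024,1],[-0.0286,0.0476,0,0,0,-0.024,1],[-0.0286,0.0476,0,0,0,-0.024,1],[-0.0286,0.0476,0,0,0,-0.024,1],[0,0,0,0,0,0,1],[0,0,0,0,0,0,1],[0,0,0,0,0,0,1],[0,0,0,0,0,0,1]]

```text
time_s: 10.4
ee_pos: [285.1, 333.7, 196.3]
ee_rot: [-180.0, 34.8, 31.1]
force: [-0.5, 0.6, -1.3]
gripper_width: 16.0
gripper_force: 30.0
```

```bash
python3 - <<'E'
from h import *
s=env.state();print(np.round(s["ee_pos"],1),np.round(s["ee_rot"],1),s["time_s"],np.round(s["qpos"]))
C=cam("wrist",s);p,d=optics.grab_frame("wrist");np.save("w4",d);np.save("w4p",p)
R=Ro.from_euler('xyz',s["ee_rot"],degrees=True).as_matrix();G=np.array(s["ee_pos"])-19*R[:,2]
M=np.array([417.0,413,111]); print("mouth in grasp frame",((M-G)@R).round(1),"px",proj(C,M).round(1),"tip px",proj(C,G+145*R[:,0]).round(1))
q=proj(C,M)[0].astype(int); x0=max(q[0]-80,0);y0=max(q[1]-60,0)
save("w4c.png",cv2.resize(p[y0:y0+120,x0:x0+160],(800,600),interpolation=cv2.INTER_CUBIC));print(x0,y0)
E
```

```text
[285.1 333.7 196.3] [-180.    34.8   31.1] 10.4 [ 43.  26.  90.   7.  99. 101.]
mouth in grasp frame [1.75e+02 1.00e-01 1.20e+00] px [[ 322.1 -152.8]] tip px [[321.7 -68.8]]
242 0
```

View pics/w4c.png

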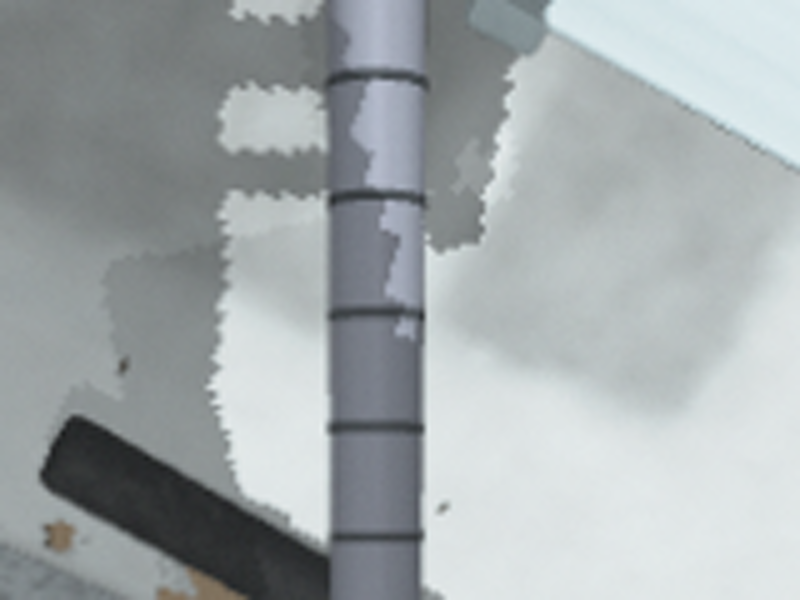

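The tip is out of the wrist's view; only the rod shaft shows in the crop, at column about 375. I'll check the tip against the mouth in the fixed cameras.

```bash
python3 - <<'E'
from h import *
s=env.state();R=Ro.from_euler('xyz',s["ee_rot"],degrees=True).as_matrix();G=np.array(s["ee_pos"])-19*R[:,2]
M=np.array([417.0,413,111]);out=[]
for n in("scene","side"):
    C=cam(n);p,d=optics.grab_frame(n);np.save(n+"1_d",d);q=proj(C,M)[0];x0,y0=int(q[0])-40,int(q[1])-45
    print(n,x0,y0,"mouth",q.round(1),"tip",proj(C,G+145*R[:,0]).round(1),"collar",proj(C,G+45*R[:,0]).round(1))
    for t in("rod_tip","rod_collar","guide_tube_1"): print(t,[(round(r["conf"],2),np.round(r["at"],1)) for r in optics.place_of(n,t)])
    out.append(cv2.resize(p[y0:y0+80,x0:x0+60],(400,533),interpolation=cv2.INTER_CUBIC))
save("f1.png",np.hstack(out))
E
```

```text
scene 300 142 mouth [340.2 187.9] tip [[349.9 181.5]] collar [[384.  160.7]]
rod_tip [(0.73, array([351.6, 183.1]))]
rod_collar [(0.74, array([386.1, 163.4]))]
guide_tube_1 [(0.63, array([341.4, 162.2])), (0.58, array([342. , 191.1]))]
side 286 137 mouth [326.5 182.6] tip [[335.9 172.1]] collar [[367.8 137.9]]
rod_tip [(0.76, array([334.8, 172.2]))]
rod_collar [(0.71, array([369.5, 140.4])), (0.44, array([398.7, 190.7]))]
guide_tube_1 [(0.69, array([291. , 141.1])), (0.47, array([328.3, 182.9]))]
```

View pics/f1.png

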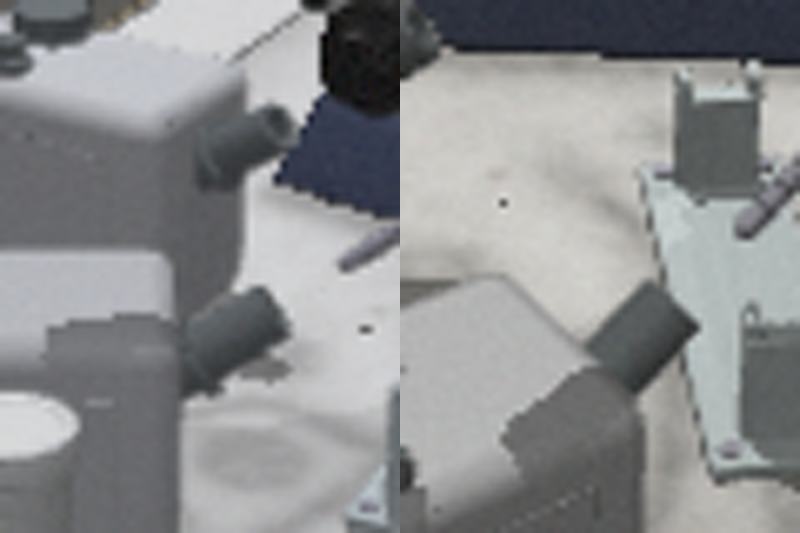

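The fixed views show the tip at scene (351.8,182) and side (337.3,172), in line with the mouth at scene (341,188.7) and side (327.4,182.6) to under 1 mm. I'll insert gently.

>>> send_rows:
  targets:
    - [[0,0.001,0,0.033,0.02,-0.032,1],[0,0,0,0.0351,0.0211,-0.0287,1],[0,0,0,0.0351,0.0211,-0.0287,1],[0,0,0,0.0351,0.0211,-0.0287,1],[0,0,0,0.0351,0.0211,-0.0287,1],[0,0,0,0,0,0,1],[0,0,0,0,0,0,1]]

```text
time_s: 11.55
ee_pos: [320.1, 354.6, 165.8]
ee_rot: [-179.9, 35.1, 31.1]
force: [-0.5, -0.3, -1.3]
gripper_width: 15.8
gripper_force: 30.0
```

```bash
cat > chk.py <<'E'
from h import *
s=env.state();R=Ro.from_euler('xyz',s["ee_rot"],degrees=True).as_matrix();G=np.array(s["ee_pos"])-19*R[:,2]
M=np.array([417.0,413,111]); print("mouth in grasp frame",((M-G)@R).round(1),"F tool",(np.array(s["force"])@R).round(1),np.round(s["torque"],2),np.round(s["ee_rot"],1),s["time_s"])
E
python3 chk.py
```

```text
mouth in grasp frame [ 1.241e+02 -1.000e-01 -1.300e+00] F tool [ 0.3 -0.   1.4] [ 0.17 -0.24 -0.06] [-179.9   35.1   31.1] 11.55
```

>>> send_rows:
  targets:
    - [[0,0,0,0.037,0.0222,-0.0255,1],[0,0,0,0.0351,0.0211,-0.0287,1],[0,0,0,0.0351,0.0211,-0.0287,1],[0,0,0,0.0351,0.0211,-0.0287,1],[0,0,0,0.0351,0.0211,-0.0287,1],[0,0,0,0.0351,0.0211,-0.0287,1],[0,0,0,0.0351,0.0211,-0.0287,1],[0,0,0,0,0,0,1],[0,0,0,0,0,0,1]]

```text
time_s: 12.45
ee_pos: [369.5, 384.3, 126.3]
ee_rot: [-179.9, 35.1, 31.1]
force: [-0.6, 0.2, -1.6]
gripper_width: 15.9
gripper_force: 30.0
```

```bash
python3 chk.py
```

```text
mouth in grasp frame [54.2 -0.1 -0.4] F tool [ 0.6 -0.5  1.6] [ 0.12 -0.26 -0.03] [-179.9   35.1   31.1] 12.45
```

Collar is about 9 mm away with no side force; now I'll press until contact.

>>> send_rows:
  targets:
    - [[0,0,0,0.0176,0.0106,-0.0144,1],[0,0,0,0.0105,0.0063,-0.0086,1],[0,0,0,0.0035,0.0021,-0.0029,1],[0,0,0,0.0035,0.0021,-0.0029,1],[0,0,0,0,0,0,1],[0,0,0,0,0,0,1]]

```text
time_s: 13.05
ee_pos: [375.9, 388.1, 121.4]
ee_rot: [-179.9, 35.2, 31.1]
force: [-2.5, -1.6, 3.6]
gripper_width: 15.8
gripper_force: 30.0
```

```bash
python3 chk.py
```

```text
mouth in grasp frame [45.3 -0.1 -0.2] F tool [-4.5  0.1 -1.2] [-0.3   0.47  0.01] [-179.9   35.2   31.1] 13.05
```

Contact came where expected. I'll press 2 mm more and hold.

>>> send_rows:
  targets:
    - [[0,0,0,0.0035,0.0021,-0.0029,1],[0,0,0,0.0035,0.0021,-0.0029,1],[0,0,0,0,0,0,1],[0,0,0,0,0,0,1],[0,0,0,0,0,0,1],[0,0,0,0,0,0,1],[0,0,0,0,0,0,1]]

```text
time_s: 13.75
ee_pos: [375.9, 388.1, 121.5]
ee_rot: [-179.9, 35.4, 31.1]
force: [-7.4, -3.7, 9.8]
gripper_width: 15.8
gripper_force: 30.0
```

```bash
python3 chk.py; python3 - <<'E'
from h import *
M=np.array([417.0,413,111]);out=[]
for n in("scene","side"):
    C=cam(n);p,d=optics.grab_frame(n);q=proj(C,M)[0];x0,y0=int(q[0])-30,int(q[1])-40
    out.append(cv2.resize(p[y0:y0+80,x0:x0+60],(400,533),interpolation=cv2.INTER_CUBIC))
save("f2.png",np.hstack(out))
E
```

```text
mouth in grasp frame [45.3 -0.1 -0.3] F tool [-12.4  -0.6  -3.2] [-0.83  1.27  0.08] [-179.9   35.4   31.1] 13.75
```

View pics/f2.png

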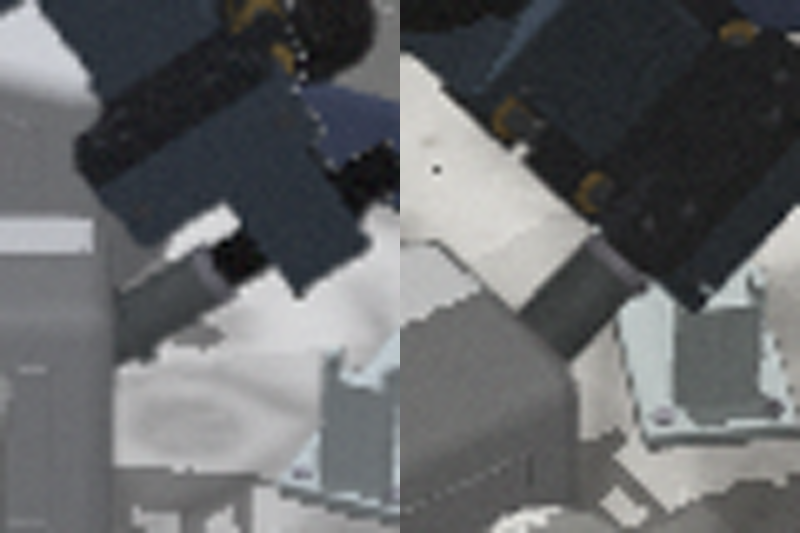

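Both views show the collar flush on the rim (scene crop (208,270), side crop (618,262)). Now withdrawing along the axis.

>>> send_rows:
  targets:
    - [[0,0,0,-0.0421,-0.0253,0.0344,1],[0,0,0,-0.0421,-0.0253,0.0344,1],[0,0,0,-0.0421,-0.0253,0.0344,1],[0,0,0,-0.0421,-0.0253,0.0344,1],[0,0,0,-0.0421,-0.0253,0.0344,1],[0,0,0,-0.0421,-0.0253,0.0344,1],[0,0,0,-0.0421,-0.0253,0.0344,1],[0,0,0,-0.0421,-0.0253,0.0344,1],[0,0,0,-0.0421,-0.0253,0.0344,1],[0,0,0,-0.0421,-0.0253,0.0344,1],[0,0,0,-0.0421,-0.0253,0.0344,1],[0,0,0,-0.0421,-0.0253,0.0344,1]]

```text
time_s: 15.05
ee_pos: [276.2, 328.2, 202.7]
ee_rot: [-179.9, 35.1, 31.1]
force: [-0.2, 0.5, -1.4]
gripper_width: 16.0
gripper_force: 30.0
```

>>> send_rows:
  targets:
    - [[0,0,0,0,0,0,1],[0.0286,-0.0476,0,0,0,0.02,1],[0.0286,-0.0476,0,0,0,0.02,1],[0.0286,-0.0476,0,0,0,0.02,1],[0.0286,-0.0476,0,0,0,0.02,1],[0.0286,-0.0476,0,0,0,0.02,1],[0.0286,-0.0476,0,0,0,0.02,1],[0.0286,-0.0476,0,0,0,0.02,1],[0,0,0,0,0,0,1],[0,0,0,0,0,0,1],[0,0,0,0,0,0,1]]

```text
time_s: 16.15
ee_pos: [277.4, 329.0, 229.7]
ee_rot: [-180.0, 0.2, 31.0]
force: [-0.1, -0.2, -0.3]
gripper_width: 15.6
gripper_force: 30.0
```

```bash
python3 - <<'E'
from h import *
s=env.state();print(np.round(s["ee_pos"],1),np.round(s["ee_rot"],1),s["time_s"],np.round(s["qpos"]),s["gripper_width"])
C=cam("wrist",s);p,d=optics.grab_frame("wrist");save("w5.png",p)
for t,z in(("rod_collar",s["ee_pos"][2]+19),("drip_dish",0)):
    for r in optics.place_of("wrist",t): print(t,round(r["conf"],2),np.round(r["at"],1),at_z(C,r["at"],z)[0].round(1))
E
```

```text
[277.4 329.  229.7] [-180.     0.2   31. ] 16.15 [ 48.   5. 105.   0.  70. 107.] 15.608984538622082
rod_collar 0.86 [315.5 184.2] [313.1 353.4 248.7]
rod_collar 0.15 [233.5  40.8] [348.4 414.6 248.7]
drip_dish 0.74 [235.6  37.1] [356.1 482.5   0. ]
```

>>> send_rows:
  targets:
    - [[0,0,0.068,0.0335,0.008,0,1],[0,0,0.068,0.0335,0.008,0,1],[0,0,0.068,0.0335,0.008,0,1],[0,0,0.068,0.0335,0.008,0,1],[0,0,0.068,0.0335,0.008,0,1],[0,0,0.068,0.0335,0.008,0,1],[0,0,0.068,0.0335,0.008,0,1],[0,0,0.068,0.0335,0.008,0,1],[0,0,0,0,0,0,1],[0,0,0,0,0,0,1]]

```text
time_s: 17.3
ee_pos: [330.6, 341.4, 229.6]
ee_rot: [-179.9, 0.1, 79.9]
force: [-0.6, 0.4, -1.0]
gripper_width: 16.0
gripper_force: 30.0
```

>>> send_rows:
  targets:
    - [[0,0,0,0,0,-0.07,1],[0,0,0,0,0,-0.07,1],[0,0,0,0,0,-0.07,1],[0,0,0,0,0,-0.07,1],[0,0,0,0,0,-0.07,1],[0,0,0,0,0,-0.07,1],[0,0,0,0,0,-0.07,1],[0,0,0,0,0,0,1],[0,0,0,0,0,0,1],[0,0,0,0,0,0,1],[0,0,0,0,0,0,1],[0,0,0,0,0,0,1]]

```text
time_s: 18.5
ee_pos: [330.8, 341.7, 132.7]
ee_rot: [180.0, 0.0, 80.0]
force: [-0.0, 1.2, -1.7]
gripper_width: 16.0
gripper_force: 30.0
```

```bash
python3 - <<'E'
from h import *
s=env.state();R=Ro.from_euler('xyz',s["ee_rot"],degrees=True).as_matrix();G=np.array(s["ee_pos"])-19*R[:,2]
tip=G+145*R[:,0]
print("tip",tip.round(1),np.round(s["ee_rot"],1),np.abs(s["qvel"]).max(),s["gripper_force"],s["time_s"])
p0,_=optics.grab_frame("side");C=cam("side")
for t,z in(("rod_tip",tip[2]),("drip_dish",0),("rod_collar",tip[2])):
    for r in optics.place_of("side",t): print(t,round(r["conf"],2),np.round(r["at"],1),at_z(C,r["at"],z)[0].round(1))
save("f3.png",cv2.resize(p0[110:350,180:500],(800,600),interpolation=cv2.INTER_CUBIC))
E
```

```text
tip [355.9 484.5 151.7] [180.   0.  80.] 0.2696778528346239 29.997655749320984 18.5
rod_tip 0.68 [290.6 141.4] [490.8 313.8 151.7]
rod_tip 0.55 [365.  188.2] [347.  482.9 151.7]
drip_dish 0.67 [356.8 239.2] [352.2 478.4   0. ]
drip_dish 0.28 [336.7 174.8] [374.8 250.3   0. ]
```

View pics/f3.png

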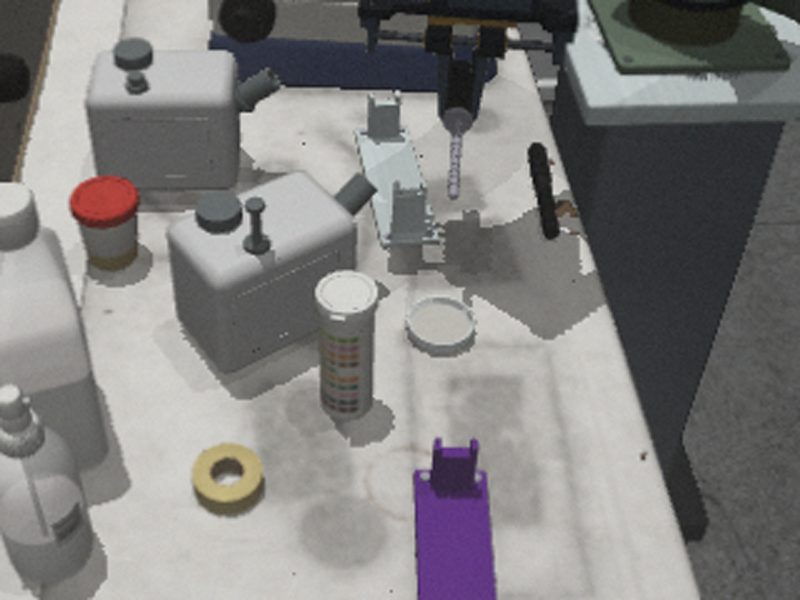

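The final view shows the rod held level with its tip at crop (453,197), which back-projects to within about 7 mm of the dish (441,325). Nothing else has been disturbed, so I'm handing in.

```bash
python3 -c "
from workcell import env
print(env.job_done())"
```

```text
the job is handed in; nothing more can be done
None
```

I gauged the canister whose pin stands up with the collar seated on the rim, drew the rod right out, and handed in with it held level, tip about 15 cm above the dish; the hand-in call returned no verdict.

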